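# Empty a scoop of used glass tubes through the one-way flap of the disposal bin

## Robot

A 6-joint arm with a two-finger parallel gripper is mounted at the origin on a cart in front of the work surface, level with it; the furniture and walls round the work are solid. World frame = base frame: x ahead of the robot, y to its left, z up, the work surface at z = 0. Lengths are in m, angles in rad, forces in N, time in s.
With the tool pointing down it reaches from about 0.25 to 0.725 m from the base axis. Payload 9.7 kg.
Tool frame: the origin (TCP) lies midway between the tips of the shut fingers; the grasp point (between the pads) lies 19 mm behind it; z points along the fingers, y is the line along which they close (so a half turn about z gives the same grasp; the last joint's range is limited). The gripper opens to 85 mm and grips with 20 to 120 N. Pads are 22 mm wide; open, the fingers measure 114 mm over their backs; the gripper's body (76 mm by 85 mm) begins 54 mm behind the grasp point. The pads swing forward as they close: fully open they stand 13 mm farther back than shut.
Start: joints at [1.126, 0.087, 0.176, 1.66, 0, 1.571], TCP at [0.237, 0.496, 0.231] pointing down, gripper open.
Joint ranges: [-3.13, 3.13], [-0.85, 1.81], [-1.15, 1.24], [-2.2, 2.28], [-1.44, 1.52], [-3.14, 3.14]. Speed limits (rad/s): [2.22, 2.22, 2.57, 3.14, 3.14, 3.14].

## Interface

Orientations are given as a unit quaternion [x, y, z, w].
In Python, from cell import read_state, eyes, arm gives the robot as it stands.
- The arm moves only by the tool arm_command, never from a script. Its argument "commands" is a list of rows, each an object with "dp": the shift along the world's x, y, z in m, a list of three; "turn": the turn about the world's z in degrees. A call has 1 to 12 rows; each row is the pose to reach, as a shift and turn from the pose commanded when the call began; what a row does not reach only later rows make up. A row lasts 1/10 s, in which the tool goes at most 50 mm and 8.59 degrees, less where a joint would pass 70% of its speed; a pose out of reach is approached as far as the arm can. A call with a gripper value outside its range is refused whole. "grip" is the opening, from 0 (shut) to 1 (fully open), set as the call begins (left out, the last holds). The fingers move at their own pace and stop on an object; "force" is the grip in N (left out, the last holds). Time passes only in rows, so rows that repeat a pose let the fingers close. It gives the time, the measured TCP pose, the force, the opening and the grip force at its end, in the units of the state.
- read_state(): the state, without advancing time (a new reading comes with each control period).
- eyes.camera(name): name is "scene" or "top"; returns a dict with "img" (480x640x3 uint8, red, green, blue), "depth" (480x640 float32, m along the optical axis (not along the pixel's ray), 0 where there is no reading), "fx", "fy", "cx", "cy" (pixels), "position" and "rotation" of the camera in the world. Camera axes: x right, y up, looking along -z (the intrinsics and any distortion apply to the point x, -y, -z); pixel columns grow to the right and rows downward; lengths in m; the calibration is good to about 2 mm. A picture is of the moment at which its call begins.
- arm.close_job(): hands the job in; it is judged then, once.
The state is a dict: "clock": time; "joints": joint angles; "qvel": joint speeds; "joint_torque": joint torques, N m; "tcp_pos": TCP position; "tool_rot": TCP orientation; "wrist_force": force on the tool from outside, world axes, zero at the start; "wrist_torque": the same for the moment, N m; "opening": finger opening in m; "gripper_force": force on a finger pad.
Only numpy, scipy, OpenCV 4.12 (cv2) and the standard library are available. Lean on these libraries where they do the work, as an engineer would, in place of code of your own. Each camera call takes 0.05 s, during which the arm holds its last target. There are 200 camera calls.

## Task

Take the steel scoop by its black handle, press the disposal bin's one-way spring flap inward with the scoop's front rim, and tip all three used tubes through into the bin. Keep the gripper itself off the tubes and off the bin, press lightly enough that the loose bin stays where it is, and leave the other things on the bench alone. Then take the scoop out so that the flap springs shut, and stand the empty scoop upright on the bench, let go.

Things in the scene. Friction and masses are not known exactly. Their poses are not given: they have to be found in the camera images.
- bin: grey disposal bin, loose on the bench (about 1.3 kg; a sideways push of 6 to 10 N slides it); outside 160 mm (x) by 124 mm (y), 180 mm high, walls 5 mm, floor at z = 8. Origin at the centre of its underside, z up, +x the horizontal direction in which things go in. Its mouth, in the front (-x), faces up and back at 45 degrees, 114 mm wide between the side walls; the roof behind it is closed
- bin_sill (a point): middle of the front sill, the mouth's lower edge, at x = -75, y = 0, z = 100 mm in the bin's frame; the flap's hinge runs along y beside it. The mouth's upper edge is a lintel bar at x = -1 to 7, z = 167 to 181
- flap (a joint): steel spring flap filling the bin's mouth, rad: 0 shut (45 degree plane), 0.79 level, at most 1.4; its free upper edge swings inward and down. 98 mm from hinge (at the sill) to free edge, 108 mm wide, 3 mm thick. Opens inward only; its spring needs 0.13 N m to start, 0.22 N m at 1 rad (2 to 4 N at 60 mm from the hinge) and shuts it again
- scoop: open steel scoop cup, 250 g, loose. Origin at the centre of its underside, +x towards the pouring rim, z up. Flat floor from x = -45 to 25 mm, then a ramp rising at 28 degrees to the front rim at x = 76, z = 30; 80 mm wide (y), 74 inside; side and back walls 46 mm high, beside the ramp 26 mm high square to it; sheet 3 mm
- scoop_lip (a point): middle of the scoop's front rim, the pouring lip, at x = 76, y = 0, z = 30 mm in the scoop's frame
- scoop_grip (a point): middle of the scoop's black handle at x = -87, y = 0, z = 51 mm in the scoop's frame. The handle is a bar 14 mm wide (y), 24 mm high and 88 mm long that sticks out behind the back wall (x = -45) and rises 17 degrees towards its far end; pinch it across its width, from above or with the gripper leaning back
- tube_1_mid (a point): sealed glass sample tube with white stopper, a cylinder 62 mm long and 16 mm in diameter, 25 g; this point is its centre. At the start it lies crosswise on the scoop's floor, one of three side by side
- tube_2_mid (a point): sealed glass sample tube with white stopper, a cylinder 62 mm long and 16 mm in diameter, 25 g; this point is its centre. At the start it lies crosswise on the scoop's floor, one of three side by side
- tube_3_mid (a point): sealed glass sample tube with white stopper, a cylinder 62 mm long and 16 mm in diameter, 25 g; this point is its centre. At the start it lies crosswise on the scoop's floor, one of three side by side
- mortar: bystander: white mortar bowl, 89 mm wide, 51 mm high; origin under its centre; not to be disturbed
- petri_dish: bystander: flat clear dish, 89 mm wide, 18 mm high; origin under its centre; not to be disturbed
- tape_roll: bystander: roll of tape lying flat, 100 mm wide, 25 mm high; origin under its centre; not to be disturbed
- crucible: bystander: small white crucible, 44 mm wide, 37 mm high; origin under its centre; not to be disturbed
- pestle: bystander: white pestle lying down, 105 mm long, 27 mm thick; origin under its centre; not to be disturbed
- tube_1: the tube of point tube_1_mid; origin on its side, 8 mm from the axis, y along the tube
- tube_2: the tube of point tube_2_mid; origin on its side, 8 mm from the axis, y along the tube
- tube_3: the tube of point tube_3_mid; origin on its side, 8 mm from the axis, y along the tube
Things that resemble listed ones, but are neither listed nor needed, are in the scene too. Leave any purple or yellow look-alike of the tube_2 alone.

How it is judged:
On the way, in this order (a step that is already met when the one before it is completed fails the run):
1. the scoop's rim has pressed the flap at least 0.35 rad open (value of joint flap above 0.35 rad and distance between scoop_lip and bin_sill below 0.13 m), for 0.1 s.
2. all three tubes are inside the bin, below its sill (x of tube_1_mid in the frame of bin between -0.08 and 0.08 m and y of tube_1_mid in the frame of bin between -0.062 and 0.062 m and z of tube_1_mid in the frame of bin between 0 and 0.09 m and x of tube_2_mid in the frame of bin between -0.08 and 0.08 m and y of tube_2_mid in the frame of bin between -0.062 and 0.062 m and z of tube_2_mid in the frame of bin between 0 and 0.09 m and x of tube_3_mid in the frame of bin between -0.08 and 0.08 m and y of tube_3_mid in the frame of bin between -0.062 and 0.062 m and z of tube_3_mid in the frame of bin between 0 and 0.09 m), for 0.2 s.
At the end, for the whole second after the job is handed in: All three tubes lie inside the bin below its sill, the flap is shut (under 0.1 rad), and the scoop stands upright (within 0.1 rad) and still on the bench, released and not against the bin (all of step 2 and value of joint flap below 0.1 rad and angle between scoop's own z axis and vertical below 0.1 rad and height (world z) of scoop between -0.008 and 0.008 m and linear speed of scoop below 0.02 m/s and contact force between the fingers and scoop below 0.3 N and contact force between scoop and bin below 0.3 N); the robot touches nothing.
It fails at once if the gripper touches a tube (contact force between the fingers and tube_1 above 1 N or contact force between the fingers and tube_2 above 1 N or contact force between the fingers and tube_3 above 1 N).
It fails at once if the gripper or arm touches the bin or its flap (contact force between any of the fingers, the arm and bin above 1 N).
It fails at once if the bin is shoved more than 30 mm or tipped more than 0.15 rad (distance of bin from where it was at the start of the episode above 0.03 m or angle between bin's own z axis and vertical above 0.15 rad).
It fails at once if a bystander is moved more than 30 mm (distance of any of mortar, petri_dish, tape_roll, crucible, pestle from where it was at the start of the episode above 0.03 m).
It also fails if it takes over 61 s, if anything falls off the work surface, if the arm or the gripper's body presses on something with over 40 N, if the wrist force passes 120 N, or if a joint passes its speed limit or range.

## Working session

There is one attempt and no reset: what is moved stays moved. The work goes in short steps, Python scripts to look and compute and a tool call to move; the robot and the scene stay as the last step left them, time stands still between calls to the robot, and variables do not carry over. Pictures are saved under pics/ and viewed, at most 12 in all, crops included, and the job is handed in when it is done.

Besides the shell and the picture viewer there is one more tool, called after "Emit:" by a JSON object that holds its "op" and its "data", one argument or row to a line. arm_command: Moves the arm, as the interface text tells. Its arguments: {"type":"object","properties":{"commands":{"type":"array"},"grip":{"type":"number"},"force":{"type":"number"}},"required":["commands"]}

```bash
mkdir -p pics; ls; cat > h.py <<'E'
from cell import read_state, eyes, arm
import numpy as np, cv2
def snap(n):
    c=eyes.camera(n); np.savez(f'{n}.npz',**c); return c
def load(n): return dict(np.load(f'{n}.npz'))
def cloud(c):
    v,u=np.mgrid[0:480,0:640]; d=c['depth']
    p=np.stack([(u-c['cx'])/c['fx']*d,-(v-c['cy'])/c['fy']*d,-d],-1)
    R=np.array(c['rotation'])
    return p@R.T+np.array(c['position'])
E
python3 - <<'E'
from h import *
for n in('scene','top'):
    c=snap(n); cv2.imwrite(f'pics/{n}0.png',c['img'][...,::-1]); print(n,c['position'],c['rotation'],c['fx'],c.keys())
print(read_state())
E
```

```text
pics
scene [-0.09081267 -0.60296063  0.63067673] [ 0.4886744  -0.17258146 -0.27352434  0.81030698] 572.5713925237358 dict_keys(['img', 'depth', 'fx', 'fy', 'cx', 'cy', 'position', 'rotation'])
top [0.40143441 0.22410347 1.08083352] [ 0.05569447 -0.04690455 -0.70258687  0.70786283] 526.0440461995379 dict_keys(['img', 'depth', 'fx', 'fy', 'cx', 'cy', 'position', 'rotation'])
{'clock': 0.1, 'joints': array([1.12596322e+00, 8.73932812e-02, 1.75214211e-01, 1.65979611e+00,
       1.53804826e-05, 1.57083029e+00]), 'qvel': array([ 0.00048586,  0.00118583,  0.00165855, -0.00118729, -0.00048398,
       -0.00066873]), 'joint_torque': array([ 7.01465706e-04, -5.21560979e+01,  4.65651906e+01,  1.60114205e-02,
        5.96953987e-05,  2.78128147e-05]), 'tcp_pos': array([0.23657703, 0.49629267, 0.23066088]), 'tool_rot': array([ 2.20603823e-01,  9.75363320e-01, -5.73214629e-04, -1.37511379e-04]), 'wrist_force': array([ 0.52313755, -0.38539479, -0.75519512]), 'wrist_torque': array([-0.01041766,  0.01493638, -0.01676144]), 'gripper_force': 0.0, 'opening': 0.0855689482349169}
```

View pics/scene0.png

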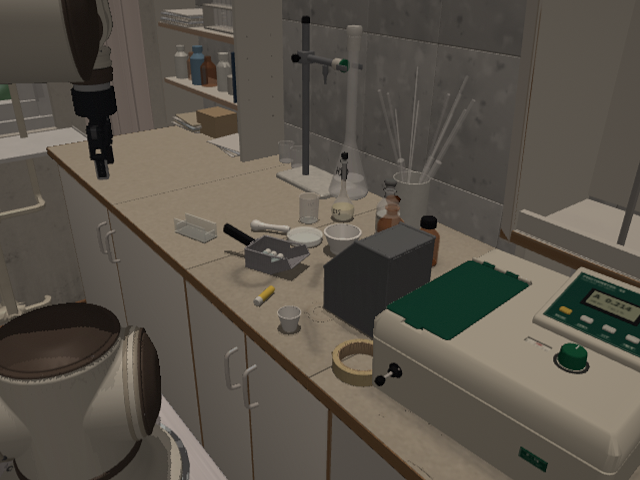

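View pics/top0.png

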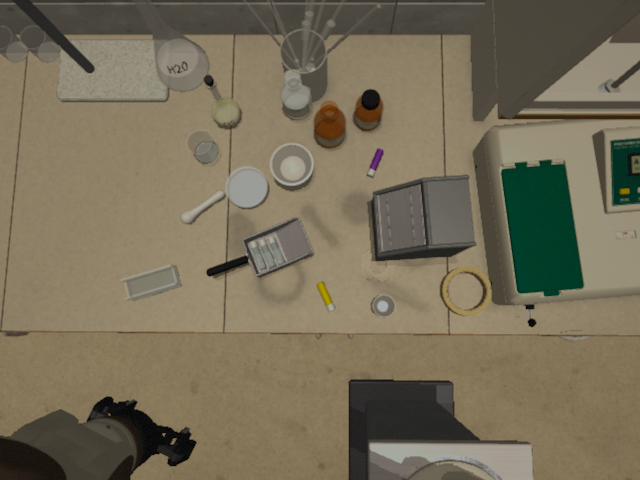

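```bash
python3 - <<'E'
s=open('h.py').read()
s=s.replace("R=np.array(c['rotation'])","R=Rot.from_quat(c['rotation']).as_matrix()").replace("import numpy","from scipy.spatial.transform import Rotation as Rot\nimport numpy")
open('h.py','w').write(s)
E
python3 - <<'E'
from h import *
c=load('top'); P=cloud(c)
b=P[290:320,30:120].reshape(-1,3); print('bench z',np.median(b,0))
for n,(u,v) in dict(hand_tip=(210,272),hand_root=(246,260),roll=(485,290),mortar=(292,166),yellow=(325,296),dish=(247,188),pestle=(203,207),bin=(420,218),cruc=(383,306)).items(): print(n,P[v,u].round(3))
# bin roof
def box(lo,hi,zl,zh):
    r=P[lo[1]:hi[1],lo[0]:hi[0]].reshape(-1,3); return r[(r[:,2]>zl)&(r[:,2]<zh)]
for nm,lo,hi,zl,zh in(('binroof',(365,165),(485,270),.172,.19),('binall',(365,165),(485,270),.09,.19),('scooprim',(235,215),(320,285),.04,.053)):
    r=box(lo,hi,zl,zh).astype(np.float32); print(nm,len(r),r[:,2].max() if len(r) else 0)
    if len(r)>5:
        m=cv2.minAreaRect(r[:,:2]); print(m, cv2.boxPoints(m).round(4).tolist())
# handle: dark pixels
im=c['img'].astype(int).max(-1); g=np.zeros_like(im,bool); g[245:285,200:250]=1
m=g&(im<40); r=P[m]; r=r[r[:,2]>.03]; print(len(r)); 
d=np.linalg.svd(r[:,:2]-r[:,:2].mean(0))[2][0]; t=(r[:,:2]-r[:,:2].mean(0))@d
print('handle ctr',r.mean(0),'dir',d,t.min(),t.max(), 'yaw',np.degrees(np.arctan2(*d[::-1])))
for a in(-.04,-.02,0,.02,.04): 
    k=abs(t-a)<.006; print(a,r[k].mean(0).round(4))
big=cv2.resize(c['img'][150:300,195:485],None,fx=2.7,fy=2.7,interpolation=cv2.INTER_CUBIC); cv2.imwrite('pics/crop1.png',big[...,::-1])
q=Rot.from_quat(read_state()['tool_rot']).as_matrix(); print(q.round(3))
E
```

```text
bench z [ 4.13533431e-01  7.60445196e-01 -1.97213995e-05]
hand_tip [0.477 0.468 0.071]
hand_root [0.503 0.402 0.054]
roll [ 0.449 -0.074  0.015]
mortar [0.705 0.319 0.012]
yellow [0.435 0.247 0.015]
dish [0.655 0.411 0.021]
pestle [0.615 0.501 0.019]
bin [0.568 0.078 0.166]
cruc [0.416 0.13  0.002]
binroof 3434 0.1863055Traceback (most recent call last):
  File "<stdin>", line 11, in <module>
cv2.error: OpenCV(4.12.0) /io/opencv/modules/imgproc/src/convhull.cpp:143: error: (-215:Assertion failed) total >= 0 && (depth == CV_32F || depth == CV_32S) in function 'convexHull'
```

```bash
cat > m.py <<'E'
from h import *
c=load('top'); P=cloud(c)
def box(lo,hi,zl,zh):
    r=P[lo[1]:hi[1],lo[0]:hi[0]].reshape(-1,3); return r[(r[:,2]>zl)&(r[:,2]<zh)]
for nm,lo,hi,zl,zh in(('binroof',(365,165),(485,270),.172,.19),('binall',(365,165),(485,270),.09,.19),('scooprim',(235,215),(320,285),.042,.05),('scoopall',(243,215),(320,285),.02,.05)):
    r=box(lo,hi,zl,zh).astype(np.float32); print(nm,len(r),r[:,2].max() if len(r) else 0)
    if len(r)>5:
        m=cv2.minAreaRect(np.ascontiguousarray(r[:,:2])); print(np.round(m[0],4),np.round(m[1],4),m[2], cv2.boxPoints(m).round(3).tolist())
im=c['img'].astype(int).max(-1); g=np.zeros_like(im,bool); g[245:285,200:250]=1
m=g&(im<40); r=P[m]; r=r[r[:,2]>.03]; print(len(r)); 
d=np.linalg.svd(r[:,:2]-r[:,:2].mean(0))[2][0]; t=(r[:,:2]-r[:,:2].mean(0))@d
print('handle ctr',r.mean(0),'dir',d,t.min(),t.max(), 'yaw',np.degrees(np.arctan2(*d[::-1])))
for a in(-.04,-.02,0,.02,.04): 
    k=abs(t-a)<.006; print(a,r[k].mean(0).round(4))
big=cv2.resize(c['img'][150:300,195:485],None,fx=2.7,fy=2.7,interpolation=cv2.INTER_CUBIC); cv2.imwrite('pics/crop1.png',big[...,::-1])
q=Rot.from_quat(read_state()['tool_rot']).as_matrix(); print(q.round(3))
E
python3 m.py
```

```text
binroof 3434 0.1863055
[0.5785 0.0336] [0.1273 0.0905] 4.102883815765381 [[0.5120000243186951, 0.07400000095367432], [0.5180000066757202, -0.01600000075995922], [0.6449999809265137, -0.007000000216066837], [0.6389999985694885, 0.08299999684095383]]
binall 6967 0.1863055
[0.5759 0.07  ] [0.1274 0.1633] 4.102883815765381 [[0.5070000290870667, 0.1469999998807907], [0.5180000066757202, -0.01600000075995922], [0.6449999809265137, -0.007000000216066837], [0.6340000033378601, 0.15600000321865082]]
scooprim 296 0.049973022
[0.526  0.3593] [0.082  0.1473] 22.28201675415039 [[0.46000000834465027, 0.41200000047683716], [0.515999972820282, 0.2759999930858612], [0.5920000076293945, 0.3070000112056732], [0.5360000133514404, 0.4429999887943268]]
scoopall 1081 0.049973022
[0.5307 0.3486] [0.0818 0.1382] 22.769731521606445 [[0.4659999907016754, 0.3970000147819519], [0.5199999809265137, 0.26899999380111694], [0.5950000286102295, 0.3009999990463257], [0.5419999957084656, 0.42800000309944153]]
291
handle ctr [0.48956262 0.43474783 0.07154008] dir [0.03083421 0.99952451] -0.21326157019028313 0.03977798948704835 yaw 88.2330495603808
-0.04 [nan nan nan]
-0.02 [0.5    0.4144 0.0537]
0 [0.4918 0.4347 0.061 ]
0.02 [0.4826 0.4553 0.0667]
0.04 [0.4773 0.4716 0.0715]
[[-0.903  0.43  -0.001]
 [ 0.43   0.903 -0.001]
 [ 0.    -0.001 -1.   ]]m.py:14: RuntimeWarning: Mean of empty slice.
  k=abs(t-a)<.006; print(a,r[k].mean(0).round(4))
  ret = um.true_divide(
```

View pics/crop1.png

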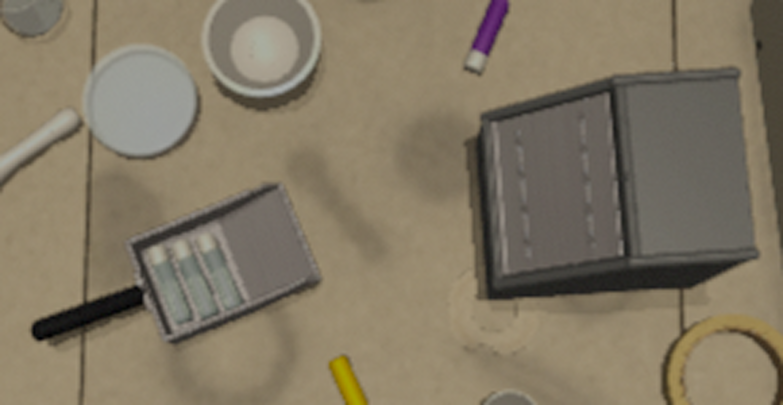

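Emit:
{"op": "arm_command", "data": {
  "commands": [
    {"dp":[0.05,-0.01,0],"turn":-8},
    {"dp":[0.1,-0.02,-0.02],"turn":-16},
    {"dp":[0.15,-0.03,-0.04],"turn":-24},
    {"dp":[0.2,-0.04,-0.06],"turn":-32},
    {"dp":[0.235,-0.05,-0.08],"turn":-39},
    {"dp":[0.253,-0.052,-0.1],"turn":-42},
    {"dp":[0.253,-0.052,-0.1],"turn":-42},
    {"dp":[0.253,-0.052,-0.1],"turn":-42},
    {"dp":[0.253,-0.052,-0.1],"turn":-42}
  ],
  "grip": 1
}}

```text
clock: 1.0
tcp_pos: [0.489, 0.445, 0.1324]
tool_rot: [0.555, 0.832, 0.0, 0.0]
wrist_force: [-0.3, -0.2, 1.2]
opening: 0.0857
gripper_force: 0.0
```

Emit:
{"op": "arm_command", "data": {
  "commands": [
    {"dp":[0,0,-0.03]},
    {"dp":[0,0,-0.06]},
    {"dp":[0,0,-0.085]},
    {"dp":[0,0,-0.097]},
    {"dp":[0,0,-0.097]},
    {"dp":[0,0,-0.097]}
  ]
}}

```text
invalid input at $.commands[0]: expected keys dp, turn
```

Emit:
{"op": "arm_command", "data": {
  "commands": [
    {"dp":[0,0,0]},
    {"dp":[0,0,0]},
    {"dp":[0,0,0]},
    {"dp":[0,0,0]},
    {"dp":[0,0,0]},
    {"dp":[0,0,0]},
    {"dp":[0,0,0]},
    {"dp":[0,0,0]}
  ],
  "grip": 0,
  "force": 60
}}

```text
invalid input at $.commands[0]: expected keys dp, turn
```

Emit:
{"op": "arm_command", "data": {
  "commands": [
    {"dp":[0,0,0.02]},
    {"dp":[0,0,0.04]},
    {"dp":[0,0,0.06]},
    {"dp":[0,0,0.08]},
    {"dp":[0,0,0.1]},
    {"dp":[0,0,0.1]},
    {"dp":[0,0,0.1]}
  ],
  "force": 120
}}

```text
invalid input at $.commands[0]: expected keys dp, turn
```

```bash
python3 - <<'E'
from h import *
c=snap('scene'); big=cv2.resize(c['img'][120:330,150:450],None,fx=2.5,fy=2.5); cv2.imwrite('pics/s1.png',big[...,::-1])
s=read_state();print(s['tcp_pos'],s['wrist_force'],s['wrist_torque'],s['opening'],s['gripper_force'])
E
```

```text
[0.48899715 0.4452803  0.13275851] [-0.12205212  0.89254851  0.17010844] [ 0.03228939  0.0061665  -0.00801765] 0.08547342362911124 0.0
```

View pics/s1.png

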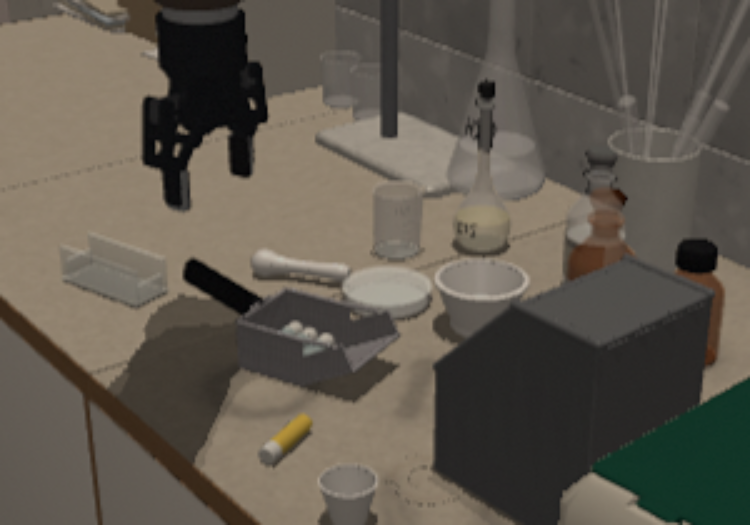

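The rows were refused because they had no turn, so the arm is still hovering open above the handle (handle at about 215,285 in the crop). The scoop and all three tubes are undisturbed.

Emit:
{"op": "arm_command", "data": {
  "commands": [
    {"dp":[0,0,-0.03],"turn":0},
    {"dp":[0,0,-0.06],"turn":0},
    {"dp":[0,0,-0.085],"turn":0},
    {"dp":[0,0,-0.097],"turn":0},
    {"dp":[0,0,-0.097],"turn":0},
    {"dp":[0,0,-0.097],"turn":0}
  ]
}}

```text
clock: 1.65
tcp_pos: [0.4898, 0.4452, 0.036]
tool_rot: [0.555, 0.832, 0.001, 0.0]
wrist_force: [1.0, -0.1, 0.7]
opening: 0.0853
gripper_force: 0.0
```

Emit:
{"op": "arm_command", "data": {
  "commands": [
    {"dp":[0,0,0],"turn":0},
    {"dp":[0,0,0],"turn":0},
    {"dp":[0,0,0],"turn":0},
    {"dp":[0,0,0],"turn":0},
    {"dp":[0,0,0],"turn":0},
    {"dp":[0,0,0],"turn":0},
    {"dp":[0,0,0],"turn":0},
    {"dp":[0,0,0],"turn":0}
  ],
  "grip": 0,
  "force": 60
}}

```text
clock: 2.45
tcp_pos: [0.4897, 0.4445, 0.0345]
tool_rot: [0.555, 0.832, 0.0, 0.0]
wrist_force: [-0.2, 0.2, 2.5]
opening: 0.0134
gripper_force: 59.0
```

Gripped at 13.4 mm, which fits the 14 mm handle. I'll lift at full force to see how well it holds.

Emit:
{"op": "arm_command", "data": {
  "commands": [
    {"dp":[0,0,0],"turn":0},
    {"dp":[0,0,0],"turn":0},
    {"dp":[0,0,0.02],"turn":0},
    {"dp":[0,0,0.04],"turn":0},
    {"dp":[0,0,0.06],"turn":0},
    {"dp":[0,0,0.08],"turn":0},
    {"dp":[0,0,0.1],"turn":0},
    {"dp":[0,0,0.12],"turn":0},
    {"dp":[0,0,0.12],"turn":0},
    {"dp":[0,0,0.12],"turn":0}
  ],
  "force": 120
}}

```text
clock: 3.45
tcp_pos: [0.4895, 0.4445, 0.153]
tool_rot: [0.555, 0.832, -0.0, -0.0]
wrist_force: [-0.0, -0.7, -4.2]
opening: 0.0123
gripper_force: 117.5
```

```bash
cat > look.py <<'E'
# estimate scoop pitch/yaw in world: fit floor/back? use highest-level: scoop points in box ahead of tool
from h import *
import sys
c=snap('scene'); s=read_state()
if len(sys.argv)>1:
    u0,v0,u1,v1=map(int,sys.argv[2:6]); k=min(800/(u1-u0),600/(v1-v0))
    cv2.imwrite(f'pics/{sys.argv[1]}.png',cv2.resize(c['img'][v0:v1,u0:u1],None,fx=k,fy=k)[...,::-1])
print(s['clock'],s['tcp_pos'].round(4),s['wrist_force'].round(2),s['wrist_torque'].round(3),s['opening'],s['gripper_force'])
T=Rot.from_quat(s['tool_rot']).as_matrix(); g=s['tcp_pos']-.019*T[:,2]
y=T[:,1]*(1 if T[0,1]>0 else -1); x=np.cross(y,[0,0,1])   # scoop forward, level
for n in('scene','top'):
    if n=='top': c=snap('top')
    P=cloud(c).reshape(-1,3)-g; L=np.c_[P@x,P@y,P[:,2]]
    # near side wall's outer edge profile: lower & upper envelope in slices of forward distance
    for a in np.arange(-.04,.2,.02):
        m=(abs(L[:,0]-a)<.004)&(abs(L[:,1])<.045)&(L[:,2]+g[2]>.012)&(L[:,2]<.05)
        if m.sum()>3: print(n,round(a,2),m.sum(),'z',L[m,2].min().round(4),L[m,2].max().round(4),'y',L[m,1].min().round(3),L[m,1].max().round(3))
E
python3 look.py s2 150 60 450 285
```

```text
3.5 [0.4893 0.4442 0.1524] [-0.51 -0.24 -3.69] [ 0.339  0.165 -0.021] 0.012380311812244166 117.38729596138
scene -0.02 15 z -0.004 0.0135 y -0.01 -0.003
scene 0.0 89 z -0.0186 0.0487 y -0.044 0.02
scene 0.02 51 z -0.0154 0.0496 y -0.021 0.021
scene 0.04 21 z -0.0096 0.0024 y -0.011 0.006
scene 0.06 98 z -0.053 -0.0043 y -0.043 0.042
scene 0.08 113 z -0.0528 -0.0039 y -0.044 0.042
scene 0.1 116 z -0.0532 -0.0051 y -0.043 0.041
scene 0.12 109 z -0.0505 -0.0034 y -0.044 0.041
scene 0.14 100 z -0.0407 -0.0025 y -0.043 0.042
scene 0.16 94 z -0.0309 -0.0014 y -0.043 0.042
top 0.02 43 z -0.0122 0.0102 y -0.007 0.007
top 0.04 46 z -0.0211 0.004 y -0.007 0.007
top 0.06 181 z -0.0531 -0.0033 y -0.04 0.041
top 0.08 196 z -0.0543 -0.0025 y -0.04 0.041
top 0.1 207 z -0.0524 -0.0031 y -0.04 0.041
top 0.12 207 z -0.054 -0.0034 y -0.04 0.041
top 0.14 204 z -0.0438 -0.0022 y -0.04 0.041
top 0.16 205 z -0.033 0.0017 y -0.039 0.04
```

View pics/s2.png

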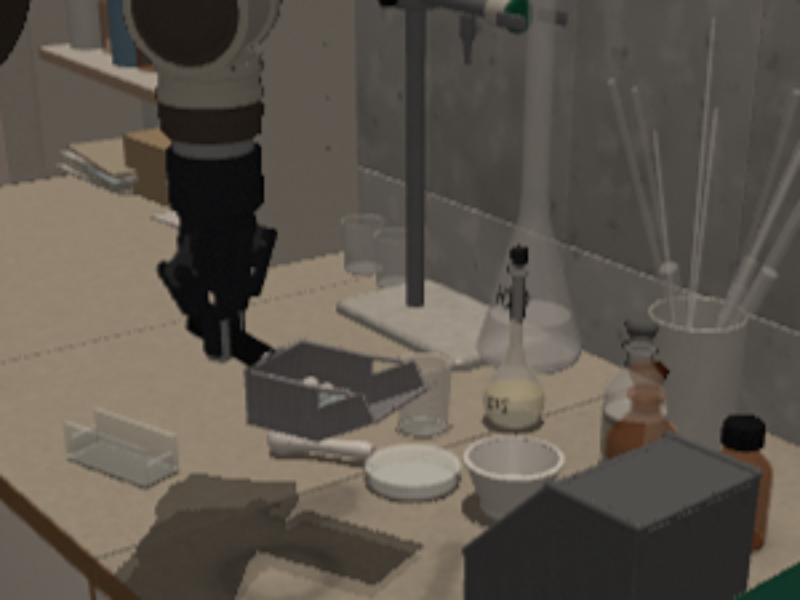

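Level and firmly held at 120 N (floor 53 mm below the grip, as modelled). Now I'll test the droop at low grip force, using the bench as the stop.

Emit:
{"op": "arm_command", "data": {
  "commands": [
    {"dp":[0,0,-0.03],"turn":0},
    {"dp":[0,0,-0.06],"turn":0},
    {"dp":[0,0,-0.088],"turn":0},
    {"dp":[0,0,-0.088],"turn":0},
    {"dp":[0,0,-0.088],"turn":0}
  ]
}}

```text
clock: 4.05
tcp_pos: [0.4891, 0.444, 0.0656]
tool_rot: [0.555, 0.832, -0.001, -0.0]
wrist_force: [1.0, -0.1, -3.3]
opening: 0.0122
gripper_force: 117.6
```

Emit:
{"op": "arm_command", "data": {
  "commands": [
    {"dp":[0,0,0],"turn":0},
    {"dp":[0,0,0],"turn":0},
    {"dp":[0,0,0],"turn":0},
    {"dp":[0,0,0],"turn":0},
    {"dp":[0,0,0],"turn":0},
    {"dp":[0,0,0],"turn":0}
  ],
  "force": 20
}}

```text
clock: 4.65
tcp_pos: [0.4897, 0.4445, 0.0664]
tool_rot: [0.555, 0.832, 0.0, -0.0]
wrist_force: [0.5, -0.7, -3.9]
opening: 0.0121
gripper_force: 117.6
```

```bash
python3 look.py
```

```text
4.7 [0.4897 0.4445 0.0663] [-0.83  0.58 -4.4 ] [0.307 0.147 0.025] 0.012017098595392699 117.62032985687256
scene -0.02 15 z -0.0044 0.0108 y -0.01 -0.004
scene 0.0 70 z -0.0192 0.05 y -0.039 0.041
scene 0.02 51 z -0.018 0.0499 y -0.035 0.021
scene 0.04 21 z -0.0143 0.0008 y -0.011 0.005
scene 0.06 94 z -0.0519 -0.0039 y -0.043 0.04
scene 0.08 106 z -0.0516 -0.0047 y -0.044 0.041
scene 0.1 110 z -0.0525 -0.0033 y -0.044 0.041
scene 0.12 100 z -0.0523 -0.004 y -0.045 0.04
scene 0.14 99 z -0.0422 -0.0017 y -0.044 0.042
scene 0.16 91 z -0.0314 0.0003 y -0.044 0.042
top 0.02 24 z -0.0165 0.008 y -0.006 0.008
top 0.04 36 z -0.0155 0.0017 y -0.007 0.008
top 0.06 152 z -0.0558 -0.0017 y -0.04 0.041
top 0.08 157 z -0.0543 -0.0024 y -0.039 0.042
top 0.1 174 z -0.0539 -0.0026 y -0.04 0.041
top 0.12 175 z -0.0547 -0.0028 y -0.04 0.041
top 0.14 175 z -0.0438 -0.0018 y -0.04 0.042
top 0.16 174 z -0.0333 -0.0024 y -0.039 0.04
```

Emit:
{"op": "arm_command", "data": {
  "commands": [
    {"dp":[0,0,0],"turn":0},
    {"dp":[0,0,0],"turn":0},
    {"dp":[0,0,0],"turn":0},
    {"dp":[0,0,0],"turn":0}
  ],
  "force": 20,
  "grip": 0
}}

```text
clock: 5.15
tcp_pos: [0.4896, 0.4445, 0.0663]
tool_rot: [0.555, 0.832, -0.0, 0.0]
wrist_force: [0.5, -0.1, -3.8]
opening: 0.0123
gripper_force: 117.6
```

```bash
python3 look.py|grep -v scene
```

```text
5.2 [0.4897 0.4445 0.0663] [-0.04 -0.7  -4.03] [0.319 0.131 0.004] 0.01216682388512251 117.64318585395813
top 0.02 25 z -0.0139 0.008 y -0.007 0.007
top 0.04 37 z -0.0161 0.006 y -0.006 0.007
top 0.06 153 z -0.0555 -0.0014 y -0.04 0.041
top 0.08 163 z -0.0536 -0.0042 y -0.04 0.041
top 0.1 172 z -0.0555 -0.0035 y -0.04 0.041
top 0.12 176 z -0.0542 -0.003 y -0.04 0.041
top 0.14 173 z -0.045 -0.0022 y -0.04 0.042
top 0.16 173 z -0.0327 -0.0007 y -0.039 0.041
```

Emit:
{"op": "arm_command", "data": {
  "commands": [
    {"dp":[0,0,0],"turn":0},
    {"dp":[0,0,0],"turn":0},
    {"dp":[0,0,0],"turn":0}
  ],
  "force": 20,
  "grip": 0.155
}}

```text
clock: 5.55
tcp_pos: [0.4896, 0.4445, 0.0663]
tool_rot: [0.555, 0.832, -0.0, -0.0]
wrist_force: [-0.9, 0.1, -3.1]
opening: 0.0134
gripper_force: 40.7
```

```bash
python3 look.py|grep -v scene
```

```text
5.6 [0.4897 0.4445 0.0663] [-0.27 -0.93 -3.71] [0.33  0.103 0.009] 0.0134631522610662 40.72055518627167
top 0.02 25 z -0.015 0.0071 y -0.007 0.008
top 0.04 36 z -0.0135 0.0033 y -0.007 0.007
top 0.06 153 z -0.0543 -0.0031 y -0.04 0.042
top 0.08 161 z -0.0547 -0.0043 y -0.039 0.041
top 0.1 171 z -0.0551 -0.0021 y -0.039 0.042
top 0.12 174 z -0.054 -0.0021 y -0.04 0.042
top 0.14 176 z -0.0435 -0.0024 y -0.039 0.042
top 0.16 173 z -0.033 -0.0012 y -0.039 0.04
```

Opening it slightly lowers the force, to 40 N here, and the scoop is still level. I'll lower it further.

Emit:
{"op": "arm_command", "data": {
  "commands": [
    {"dp":[0,0,0],"turn":0},
    {"dp":[0,0,0],"turn":0},
    {"dp":[0,0,0],"turn":0},
    {"dp":[0,0,0],"turn":0}
  ],
  "force": 20,
  "grip": 0.16
}}

```text
clock: 6.05
tcp_pos: [0.4898, 0.4445, 0.0665]
tool_rot: [0.555, 0.832, 0.0, 0.0]
wrist_force: [-0.4, 0.3, -1.3]
opening: 0.0136
gripper_force: 18.6
```

```bash
python3 look.py|grep -v scene
```

```text
6.1 [0.4897 0.4445 0.0665] [-0.14 -1.57 -1.68] [-0.091  0.053 -0.046] 0.013892576461915648 18.582172393798828
top 0.02 29 z -0.0229 0.0034 y -0.006 0.008
top 0.04 120 z -0.0698 -0.008 y -0.04 0.04
top 0.06 150 z -0.0734 -0.0223 y -0.04 0.042
top 0.08 157 z -0.0734 -0.0259 y -0.04 0.041
top 0.1 148 z -0.0728 -0.0339 y -0.039 0.041
top 0.12 38 z -0.0733 -0.037 y -0.04 0.042
top 0.14 110 z -0.0734 -0.0418 y -0.04 0.041
top 0.16 66 z -0.0724 -0.0649 y -0.038 0.04
```

Emit:
{"op": "arm_command", "data": {
  "commands": [
    {"dp":[0,0,0.004],"turn":0},
    {"dp":[0,0,0.008],"turn":0},
    {"dp":[0,0,0.011],"turn":0},
    {"dp":[0,0,0.014],"turn":0},
    {"dp":[0,0,0.014],"turn":0},
    {"dp":[0,0,0.014],"turn":0}
  ]
}}

```text
clock: 6.75
tcp_pos: [0.4897, 0.4449, 0.0808]
tool_rot: [0.555, 0.832, 0.001, -0.0]
wrist_force: [-1.6, 2.4, 1.6]
opening: 0.0139
gripper_force: 19.2
```

Emit:
{"op": "arm_command", "data": {
  "commands": [
    {"dp":[0,0,0],"turn":0},
    {"dp":[0,0,0],"turn":0},
    {"dp":[0,0,0],"turn":0},
    {"dp":[0,0,0],"turn":0},
    {"dp":[0,0,0.02],"turn":0},
    {"dp":[0,0,0.05],"turn":0},
    {"dp":[0,0,0.08],"turn":0},
    {"dp":[0,0,0.1],"turn":0},
    {"dp":[0,0,0.1],"turn":0}
  ],
  "force": 120,
  "grip": 0
}}

```text
clock: 7.65
tcp_pos: [0.4905, 0.4447, 0.1825]
tool_rot: [0.556, 0.831, 0.001, 0.001]
wrist_force: [0.8, 0.1, -3.6]
opening: 0.0123
gripper_force: 117.5
```

```bash
python3 look.py s3 150 90 450 315
```

```text
7.7 [0.4901 0.4445 0.1802] [-0.33  0.24 -4.66] [0.293 0.057 0.023] 0.012216683097741992 117.47236132621765
scene -0.02 11 z 0.0046 0.0156 y -0.009 -0.003
scene 0.0 98 z -0.0171 0.0497 y -0.04 0.044
scene 0.02 61 z -0.0708 0.0493 y -0.038 0.017
scene 0.04 254 z -0.0764 -0.0144 y -0.043 0.042
scene 0.06 140 z -0.0878 -0.0322 y -0.044 0.042
scene 0.08 172 z -0.096 -0.0399 y -0.043 0.041
scene 0.1 156 z -0.0946 -0.0507 y -0.042 0.042
scene 0.12 102 z -0.0936 -0.0575 y -0.042 0.041
scene 0.14 116 z -0.094 -0.0672 y -0.044 0.044
top 0.02 75 z -0.0726 0.0005 y -0.035 0.039
top 0.04 331 z -0.0824 -0.0171 y -0.04 0.04
top 0.06 210 z -0.089 -0.0334 y -0.04 0.041
top 0.08 221 z -0.0978 -0.0427 y -0.04 0.041
top 0.1 225 z -0.1005 -0.0506 y -0.04 0.041
top 0.12 195 z -0.0992 -0.0593 y -0.039 0.041
top 0.14 191 z -0.0977 -0.068 y -0.039 0.04
```

View pics/s3.png

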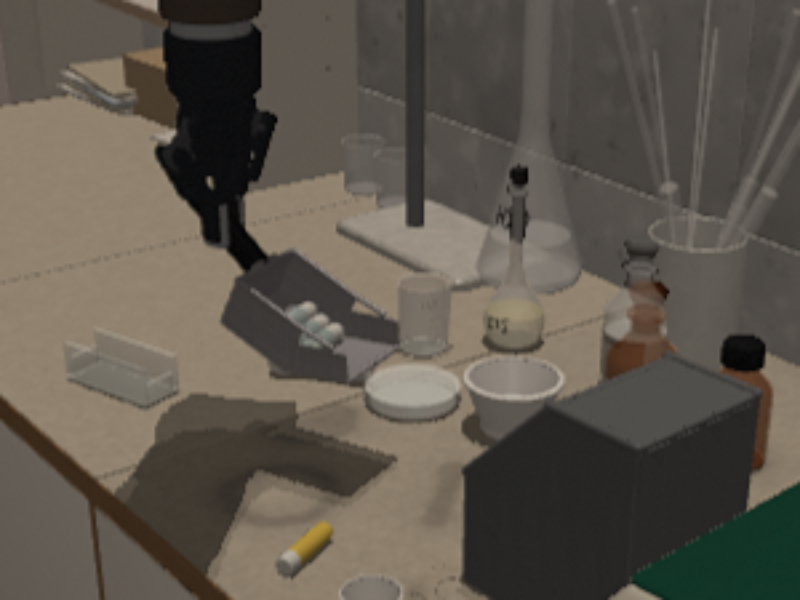

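Pitch is about 25°, with the tubes resting against the ramp. I'll carry it gently to a pose in front of the mouth, aligned with the bin (turn −18.5°).

Emit:
{"op": "arm_command", "data": {
  "commands": [
    {"dp":[0.002,-0.004,0.01],"turn":-1},
    {"dp":[0.006,-0.013,0.025],"turn":-2.5},
    {"dp":[0.011,-0.024,0.04],"turn":-4},
    {"dp":[0.016,-0.036,0.055],"turn":-5.5},
    {"dp":[0.021,-0.048,0.065],"turn":-7},
    {"dp":[0.026,-0.06,0.075],"turn":-8.5},
    {"dp":[0.031,-0.072,0.08],"turn":-10},
    {"dp":[0.036,-0.084,0.08],"turn":-11.5},
    {"dp":[0.041,-0.096,0.08],"turn":-13},
    {"dp":[0.046,-0.107,0.08],"turn":-14.5},
    {"dp":[0.05,-0.116,0.08],"turn":-16},
    {"dp":[0.053,-0.122,0.08],"turn":-17}
  ]
}}

```text
clock: 8.95
tcp_pos: [0.5429, 0.3215, 0.26]
tool_rot: [0.673, 0.74, -0.0, -0.0]
wrist_force: [0.5, -0.1, -4.4]
opening: 0.0126
gripper_force: 117.6
```

Emit:
{"op": "arm_command", "data": {
  "commands": [
    {"dp":[0.002,-0.006,0],"turn":-0.5},
    {"dp":[0.006,-0.016,0],"turn":-1},
    {"dp":[0.01,-0.027,0],"turn":-1.5},
    {"dp":[0.014,-0.038,0],"turn":-1.5},
    {"dp":[0.017,-0.046,0],"turn":-1.5},
    {"dp":[0.018,-0.051,0],"turn":-1.5},
    {"dp":[0.018,-0.053,0],"turn":-1.5},
    {"dp":[0.018,-0.053,0],"turn":-1.5}
  ]
}}

```text
clock: 9.75
tcp_pos: [0.5606, 0.2693, 0.2604]
tool_rot: [0.682, 0.731, 0.0, -0.0]
wrist_force: [-0.3, 1.0, -3.5]
opening: 0.0119
gripper_force: 117.6
```

```bash
cat > look2.py <<'E'
# scoop pose in the bin frame from ramp/wall profile; also the flap & tubes
from h import *
import sys
c=snap('top'); s=read_state()
if len(sys.argv)>1:
    u0,v0,u1,v1=map(int,sys.argv[2:6]); k=min(800/(u1-u0),600/(v1-v0))
    s2=snap(sys.argv[6]); cv2.imwrite(f'pics/{sys.argv[1]}.png',cv2.resize(s2['img'][v0:v1,u0:u1],None,fx=k,fy=k)[...,::-1])
O=np.array([.576,.070,0]); B=np.array([[.0715,-.9974,0],[.9974,.0715,0],[0,0,1]])
T=Rot.from_quat(s['tool_rot']).as_matrix(); g=B@(s['tcp_pos']-.019*T[:,2]-O)
y=B@T[:,1]; print(s['clock'],'grip in bin',g.round(4),'yaw err deg',np.degrees(np.arctan2(-y[0]*np.sign(y[1]),abs(y[1]))).round(2),'F',(B@s['wrist_force']).round(1),'grip N',s['gripper_force'])
L=(cloud(c).reshape(-1,3)-O)@B.T
for y0 in(-.038,.038):   # side-wall tops
    row=[]
    for a in np.arange(-.16,.06,.015):
        m=(abs(L[:,0]-a)<.005)&(abs(L[:,1]-g[1]-y0)<.006)&(L[:,2]<.3)&(L[:,2]>.1)
        if m.sum()>2: row.append((round(a*1e3),round(L[m,2].max()*1e3)))
    print('wall',y0,row)
row=[]
for a in np.arange(-.16,.06,.015):
    m=(abs(L[:,0]-a)<.005)&(abs(L[:,1]-g[1])<.02)&(L[:,2]<.25)
    if m.sum()>2: row.append((round(a*1e3),round(np.percentile(L[m,2],10)*1e3),round(np.percentile(L[m,2],90)*1e3)))
print('mid',row)
E
python3 look2.py
```

```text
9.8 grip in bin [-0.2002 -0.0011  0.2793] yaw err deg -0.08 F [-0.7  0.6 -3.2] grip N 117.55735158920288
wall -0.038 [(-10, 171), (5, 185), (20, 183), (35, 183), (50, 183)]
wall 0.038 [(-55, 212), (-40, 145), (-25, 157), (-10, 172), (5, 183), (20, 182), (35, 184), (50, 183)]
mid [(-40, 137, 141), (-25, 146, 157), (-10, 161, 171), (5, 178, 182), (20, 178, 181), (35, 178, 182), (50, 177, 181)]
```

Emit:
{"op": "arm_command", "data": {
  "commands": [
    {"dp":[0.0005,-0.005,0],"turn":0},
    {"dp":[0.001,-0.012,-0.003],"turn":0},
    {"dp":[0.002,-0.02,-0.008],"turn":0},
    {"dp":[0.003,-0.028,-0.013],"turn":0},
    {"dp":[0.003,-0.034,-0.016],"turn":0},
    {"dp":[0.003,-0.037,-0.018],"turn":0},
    {"dp":[0.003,-0.037,-0.018],"turn":0},
    {"dp":[0.003,-0.037,-0.018],"turn":0}
  ]
}}

```text
clock: 10.6
tcp_pos: [0.5637, 0.2325, 0.2424]
tool_rot: [0.682, 0.731, 0.0, -0.0]
wrist_force: [-0.8, 0.6, -4.6]
opening: 0.0122
gripper_force: 117.6
```

```bash
python3 look2.py s4 280 120 480 270 scene
```

```text
10.65 grip in bin [-0.1631 -0.0007  0.2615] yaw err deg -0.08 F [-0.5  0.3 -3.5] grip N 117.55922555923462
wall -0.038 [(35, 183), (50, 183)]
wall 0.038 [(20, 183), (35, 183), (50, 183)]
mid [(20, 178, 181), (35, 177, 182), (50, 178, 181)]
```

View pics/s4.png

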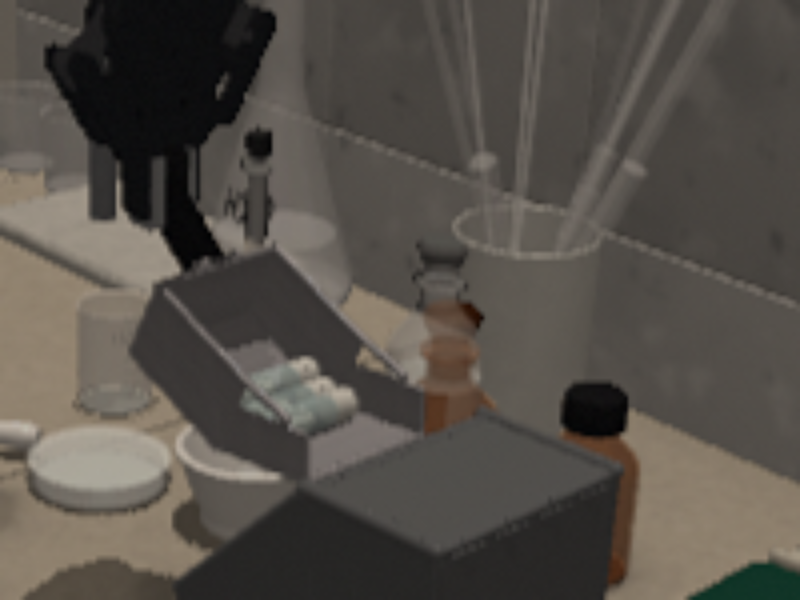

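The scoop sits just in front of the lintel, with the tubes (about 300,390 in the crop) against the ramp. I'll release it briefly to droop, then lock it.

```bash
cat > pitch.py <<'E'
from h import *
c=snap('scene'); s=read_state()
O=np.array([.576,.070,0]); B=np.array([[.0715,-.9974,0],[.9974,.0715,0],[0,0,1]])
T=Rot.from_quat(s['tool_rot']).as_matrix(); g=B@(s['tcp_pos']-.019*T[:,2]-O)
L=(cloud(c).reshape(-1,3)-O)@B.T-g
m=(abs(L[:,1]+.040)<.0045)&(L[:,0]>.0)&(L[:,0]<.2)&(L[:,2]<.02)&(L[:,2]>-.2); W=L[m][:,[0,2]]
R0=np.array([[-48,46],[14,46],[64,53],[76,30],[25,0],[-48,0]],float)/1e3-[-.097,.054]
best=[]
for p in np.radians(np.arange(0,70,.5)):
    Q=(R0@np.array([[np.cos(p),-np.sin(p)],[np.sin(p),np.cos(p)]])).astype(np.float32)
    d=np.array([cv2.pointPolygonTest(Q,tuple(map(float,w)),True) for w in W[::max(1,len(W)//300)]])
    best.append((np.mean(np.minimum(d+.001,0)**2),np.degrees(p),Q[3]))
b=min(best,key=lambda t:t[0]); print(s['clock'],len(W),'pitch',b[1],'rms mm',(b[0]**.5*1e3).round(2),'lip in bin',((g[[0,2]]+b[2])*1e3).round(1),'grip',(g*1e3).round(1),'F',(B@s['wrist_force']).round(1),s['gripper_force'])
E
python3 pitch.py
```

```text
10.75 963 pitch 19.0 rms mm 6.22 lip in bin [ -7.4 182.4] grip [-163.2   -0.6  261.4] F [ 0.2 -0.6 -3.7] 117.55936861038208
```

Emit:
{"op": "arm_command", "data": {
  "commands": [
    {"dp":[0,0,0],"turn":0},
    {"dp":[0,0,0],"turn":0}
  ],
  "force": 20,
  "grip": 0.16
}}

```text
clock: 10.95
tcp_pos: [0.5637, 0.2326, 0.2423]
tool_rot: [0.682, 0.732, 0.0, 0.0]
wrist_force: [0.1, -0.1, -4.1]
opening: 0.0136
gripper_force: 18.8
```

Emit:
{"op": "arm_command", "data": {
  "commands": [
    {"dp":[0,0,0],"turn":0}
  ],
  "force": 120,
  "grip": 0
}}

```text
clock: 11.05
tcp_pos: [0.5636, 0.2327, 0.2423]
tool_rot: [0.682, 0.732, 0.0, -0.0]
wrist_force: [0.9, 0.2, -5.1]
opening: 0.0124
gripper_force: 117.2
```

```bash
python3 pitch.py
```

```text
11.1 938 pitch 27.5 rms mm 9.37 lip in bin [-20.7 160.1] grip [-163.    -0.7  261.3] F [-1.3 -0.  -3.5] 117.3241639137268
```

```bash
sed -i 's/(L\[:,0\]<.2)/(L[:,0]+g[0]<-.083)/' pitch.py; cat >> pitch.py <<'E'
r=[]
for a in np.arange(.02,.09,.01):
    k=abs(W[:,0]-a)<.003
    if k.sum()>3: r.append((round(a*1e3),round(W[k,1].min()*1e3),round(W[k,1].max()*1e3)))
print(r)
E
python3 pitch.py
```

```text
11.15 579 pitch 35.0 rms mm 0.21 lip in bin [-35.  142.4] grip [-163.    -0.7  261.2] F [ 0.8  0.3 -3.6] 117.31537699699402
[(20, -83, -57), (30, -89, -42), (40, -97, -34), (50, -103, -43), (60, -109, -47), (70, -111, -56), (80, -112, -62)]
```

Emit:
{"op": "arm_command", "data": {
  "commands": [
    {"dp":[0,0,0],"turn":0},
    {"dp":[0,0,0],"turn":0}
  ],
  "force": 20,
  "grip": 0.16
}}

```text
clock: 11.35
tcp_pos: [0.5636, 0.2325, 0.2423]
tool_rot: [0.682, 0.731, -0.0, 0.0]
wrist_force: [0.3, 0.1, -3.4]
opening: 0.0139
gripper_force: 19.0
```

Emit:
{"op": "arm_command", "data": {
  "commands": [
    {"dp":[0,0,0],"turn":0}
  ],
  "force": 120,
  "grip": 0
}}

```text
clock: 11.45
tcp_pos: [0.5637, 0.2325, 0.2423]
tool_rot: [0.682, 0.731, 0.0, -0.0]
wrist_force: [0.1, -0.3, -3.6]
opening: 0.0123
gripper_force: 117.1
```

```bash
python3 pitch.py; python3 look2.py s5 280 120 480 270 scene
```

```text
11.5 633 pitch 39.0 rms mm 0.07 lip in bin [-43.6 133.8] grip [-163.    -0.7  261.3] F [-0.6  0.  -2.9] 117.07233309745789
[(20, -89, -52), (30, -97, -39), (40, -104, -38), (50, -112, -48), (60, -117, -55), (70, -119, -66), (80, -119, -76)]
11.55 grip in bin [-0.1629 -0.0007  0.2613] yaw err deg -0.09 F [-0.4 -0.6 -3.8] grip N 117.06081032752991
wall -0.038 [(35, 182), (50, 182)]
wall 0.038 [(20, 182), (35, 183), (50, 182)]
mid [(20, 177, 182), (35, 178, 181), (50, 178, 181)]
```

View pics/s5.png

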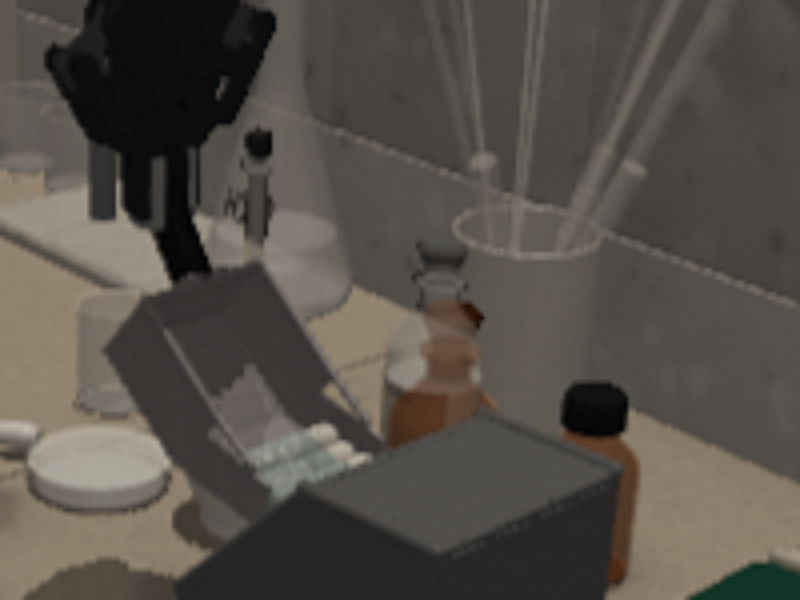

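The tubes have rolled up to the lip and are held by the flap (about 310,450 in the crop). Pitch is about 42°. Now I'll press inward and down.

Emit:
{"op": "arm_command", "data": {
  "commands": [
    {"dp":[0,-0.004,-0.004],"turn":0},
    {"dp":[0.001,-0.008,-0.008],"turn":0},
    {"dp":[0.001,-0.012,-0.012],"turn":0},
    {"dp":[0.001,-0.016,-0.016],"turn":0},
    {"dp":[0.001,-0.02,-0.02],"turn":0},
    {"dp":[0.002,-0.024,-0.024],"turn":0},
    {"dp":[0.002,-0.028,-0.027],"turn":0}
  ]
}}

```text
clock: 12.3
tcp_pos: [0.5657, 0.2039, 0.2149]
tool_rot: [0.682, 0.731, -0.0, 0.0]
wrist_force: [0.3, 1.9, -0.5]
opening: 0.0125
gripper_force: 117.6
```

```bash
python3 pitch.py
```

```text
12.35 348 pitch 39.5 rms mm 0.25 lip in bin [-15.5 104.9] grip [-133.8   -0.8  233.5] F [-0.8  1.1 -1. ] 117.55656123161316
[(20, -88, -54), (30, -97, -37), (40, -105, -40), (50, -109, -47)]
```

Emit:
{"op": "arm_command", "data": {
  "commands": [
    {"dp":[0,-0.004,-0.004],"turn":0},
    {"dp":[0.001,-0.007,-0.007],"turn":0},
    {"dp":[0.001,-0.01,-0.011],"turn":0},
    {"dp":[0.001,-0.01,-0.014],"turn":0},
    {"dp":[0.001,-0.01,-0.014],"turn":0},
    {"dp":[0.001,-0.01,-0.014],"turn":0},
    {"dp":[0.001,-0.01,-0.014],"turn":0},
    {"dp":[0.001,-0.01,-0.014],"turn":0}
  ]
}}

```text
clock: 13.15
tcp_pos: [0.5667, 0.1943, 0.2012]
tool_rot: [0.682, 0.731, -0.0, 0.0]
wrist_force: [0.8, -1.3, 0.2]
opening: 0.0126
gripper_force: 117.6
```

```bash
python3 pitch.py; python3 look2.py s6 280 120 480 270 scene
```

```text
13.2 242 pitch 39.0 rms mm 0.26 lip in bin [-5.3 92.7] grip [-124.7   -0.4  220.2] F [ 1.3 -0.7 -1. ] 117.63348340988159
[(20, -88, -53), (30, -95, -39), (40, -103, -38)]
13.25 grip in bin [-0.1247 -0.0004  0.2203] yaw err deg -0.09 F [ 1.7 -0.2 -0. ] grip N 117.63046860694885
wall -0.038 []
wall 0.038 []
mid [(-160, -3, 2), (-145, -3, 2), (-130, -4, 2)]
```

View pics/s6.png

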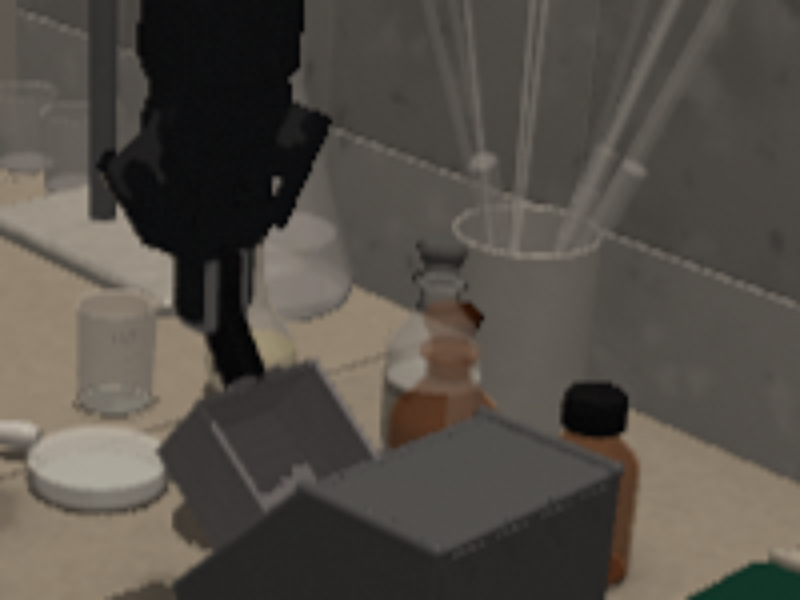

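Emit:
{"op": "arm_command", "data": {
  "commands": [
    {"dp":[0,-0.004,-0.002],"turn":0},
    {"dp":[0.001,-0.008,-0.004],"turn":0},
    {"dp":[0.001,-0.008,-0.004],"turn":0},
    {"dp":[0.001,-0.008,-0.004],"turn":1},
    {"dp":[0.001,-0.008,-0.004],"turn":-1},
    {"dp":[0.001,-0.008,-0.004],"turn":0},
    {"dp":[0.001,-0.008,-0.004],"turn":0},
    {"dp":[0.001,-0.008,-0.004],"turn":0},
    {"dp":[0.001,-0.008,-0.004],"turn":0}
  ]
}}

```text
clock: 14.2
tcp_pos: [0.5681, 0.1865, 0.1991]
tool_rot: [0.682, 0.731, 0.001, 0.001]
wrist_force: [-1.3, -1.0, 9.8]
opening: 0.012
gripper_force: 119.1
```

```bash
python3 pitch.py;  python3 - <<'E'
from h import *
c=load('scene')
O=np.array([.576,.070,0]); B=np.array([[.0715,-.9974,0],[.9974,.0715,0],[0,0,1]])
L=(cloud(c).reshape(-1,3)-O)@B.T
for nm,i,lo,hi in(('roof',2,.174,.19),):
    m=(L[:,2]>lo)&(L[:,2]<hi)&(abs(L[:,0])<.1)&(abs(L[:,1])<.08); r=L[m]; print(r[:,:2].min(0),r[:,:2].max(0))
E
```

```text
14.25 153 pitch 40.5 rms mm 0.01 lip in bin [-0.8 87.5] grip [-116.7    0.4  218.1] F [ 0.6 -0.6  9.9] 119.07750606536865
[(20, -91, -52), (30, -96, -37)]
[-0.09853056 -0.06765163] [0.08288246 0.06135867]
```

The ramp is touching the sill (10 N down), so I'll back out along the entry path.

Emit:
{"op": "arm_command", "data": {
  "commands": [
    {"dp":[0,0,0.006],"turn":0},
    {"dp":[0,0.006,0.012],"turn":0},
    {"dp":[-0.001,0.014,0.02],"turn":0},
    {"dp":[-0.002,0.022,0.028],"turn":0},
    {"dp":[-0.002,0.03,0.036],"turn":0},
    {"dp":[-0.003,0.04,0.046],"turn":0},
    {"dp":[-0.004,0.055,0.06],"turn":0},
    {"dp":[-0.006,0.08,0.07],"turn":0},
    {"dp":[-0.008,0.11,0.08],"turn":0},
    {"dp":[-0.01,0.14,0.08],"turn":0},
    {"dp":[-0.012,0.17,0.08],"turn":0},
    {"dp":[-0.012,0.17,0.08],"turn":0}
  ]
}}

```text
clock: 15.45
tcp_pos: [0.5545, 0.3609, 0.276]
tool_rot: [0.681, 0.733, -0.0, -0.001]
wrist_force: [0.3, -0.4, -4.1]
opening: 0.0125
gripper_force: 117.5
```

```bash
python3 look2.py s7 120 120 520 420 top; python3 pitch.py; python3 - <<'E'
from h import *
c=load('top')
O=np.array([.576,.070,0]); B=np.array([[.0715,-.9974,0],[.9974,.0715,0],[0,0,1]])
P=cloud(c);L=(P-O)@B.T
r=P[165:270,365:485].reshape(-1,3); r=r[(r[:,2]>.172)&(r[:,2]<.19)].astype(np.float32)
print(cv2.minAreaRect(np.ascontiguousarray(r[:,:2])))
E
```

```text
15.5 grip in bin [-0.2899 -0.0004  0.2952] yaw err deg 0.09 F [ 0.6  0.2 -3.1] grip N 117.48478174209595
wall -0.038 [(-70, 112), (-55, 128), (-40, 141), (-25, 157), (-10, 172), (5, 184), (20, 183), (35, 183), (50, 182)]
wall 0.038 [(-70, 114), (-55, 127), (-40, 142), (-25, 158), (-10, 171), (5, 184), (20, 183), (35, 183), (50, 184)]
mid [(-160, -3, 3), (-145, -4, 2), (-130, -3, 3), (-115, -3, 2), (-100, -3, 1), (-85, -3, 98), (-70, 103, 110), (-55, 116, 125), (-40, 130, 140), (-25, 146, 156), (-10, 161, 170), (5, 178, 182), (20, 178, 181), (35, 178, 182), (50, 177, 181)]
15.6 756 pitch 40.0 rms mm 0.23 lip in bin [-170.7  166.3] grip [-2.878e+02 -1.000e-01  2.959e+02] F [-0.7  0.8 -2.8] 117.48467445373535
[(20, -91, -51), (30, -99, -38), (40, -105, -41), (50, -114, -50), (60, -116, -60), (70, -119, -65), (80, -122, -74)]
((0.5781185626983643, 0.03457661718130112), (0.12704333662986755, 0.09214387834072113), 3.980072021484375)
```

View pics/s7.png

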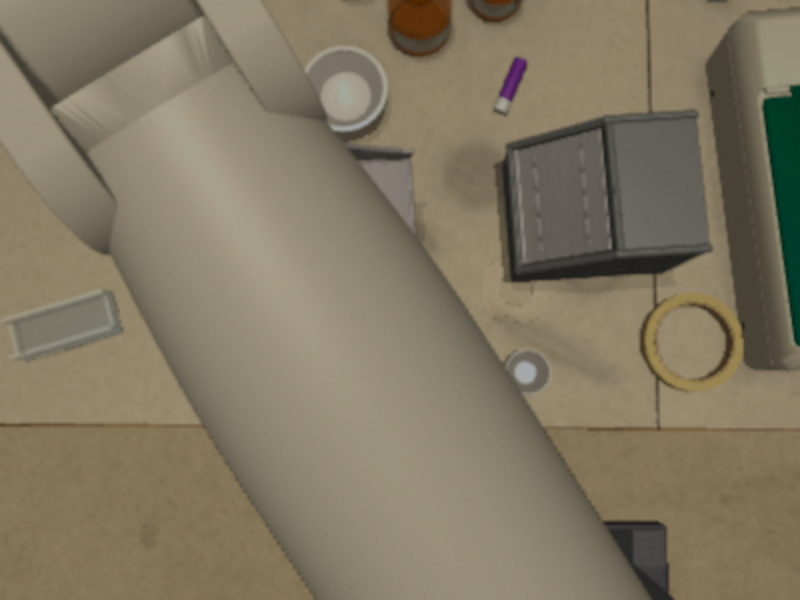

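The flap is shut on its 45° plane, the bin hasn't moved, and no tube lies outside. Now I'll take the scoop back to its old spot, with the lip just above the bench.

Emit:
{"op": "arm_command", "data": {
  "commands": [
    {"dp":[-0.006,0.01,0],"turn":2},
    {"dp":[-0.015,0.02,0],"turn":5},
    {"dp":[-0.025,0.035,-0.01],"turn":8},
    {"dp":[-0.035,0.05,-0.03],"turn":11},
    {"dp":[-0.045,0.06,-0.055],"turn":14},
    {"dp":[-0.055,0.07,-0.08],"turn":16},
    {"dp":[-0.06,0.078,-0.105],"turn":18},
    {"dp":[-0.065,0.083,-0.13],"turn":18.4},
    {"dp":[-0.065,0.083,-0.148],"turn":18.4},
    {"dp":[-0.065,0.083,-0.157],"turn":18.4},
    {"dp":[-0.065,0.083,-0.157],"turn":18.4},
    {"dp":[-0.065,0.083,-0.157],"turn":18.4}
  ]
}}

```text
clock: 16.8
tcp_pos: [0.4907, 0.4396, 0.1211]
tool_rot: [0.556, 0.831, 0.0, 0.0]
wrist_force: [1.0, -0.1, -2.5]
opening: 0.0126
gripper_force: 117.4
```

```bash
python3 look.py s8 150 90 450 315; python3 look2.py |tail -1
```

```text
16.85 [0.491  0.4398 0.1216] [-0.32 -0.77 -2.35] [ 0.133  0.018 -0.047] 0.012505897906479983 117.36184358596802
scene 0.0 82 z -0.0256 0.0497 y -0.039 0.043
scene 0.02 196 z -0.0918 0.0495 y -0.044 0.041
scene 0.04 199 z -0.108 -0.0363 y -0.044 0.04
scene 0.06 161 z -0.1178 -0.0555 y -0.044 0.04
scene 0.08 138 z -0.1232 -0.0719 y -0.044 0.042
scene 0.1 120 z -0.1276 -0.0864 y -0.045 0.041
scene 0.12 64 z -0.1286 -0.1023 y -0.043 0.04
top 0.02 138 z -0.0604 -0.0069 y -0.031 0.04
top 0.04 207 z -0.1097 -0.0407 y -0.04 0.041
top 0.06 185 z -0.1195 -0.0544 y -0.04 0.042
top 0.08 172 z -0.1231 -0.0726 y -0.04 0.042
top 0.1 166 z -0.1281 -0.0876 y -0.04 0.041
top 0.12 46 z -0.1282 -0.1028 y -0.039 0.041
mid [(-160, -3, 2), (-145, -3, 2), (-130, -3, 2), (-115, -4, 2), (-100, -2, 3), (-85, -3, 96), (-70, -1, 110), (-55, -1, 125), (-40, -2, 140), (-25, -1, 156), (-10, -1, 170), (5, -2, 182), (20, -1, 182), (35, -1, 182), (50, -1, 182)]
```

View pics/s8.png

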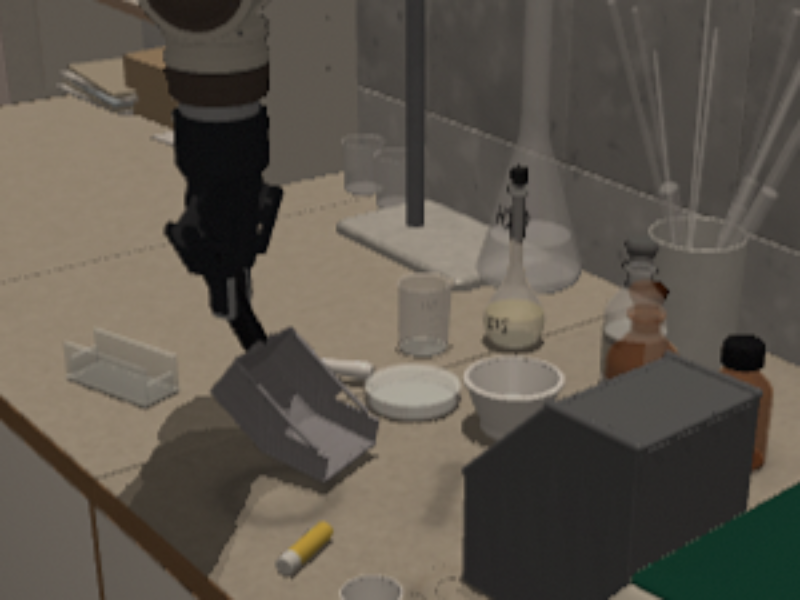

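The scoop is empty (ramp at about 330,430 in the crop), and its lip is about 10 mm above the bench. I'll touch the lip down, soften the grip and lower the handle so the scoop levels out.

Emit:
{"op": "arm_command", "data": {
  "commands": [
    {"dp":[0,0,-0.006],"turn":0},
    {"dp":[0,0,-0.01],"turn":0},
    {"dp":[0,0,-0.011],"turn":0}
  ]
}}

```text
clock: 17.25
tcp_pos: [0.4908, 0.4398, 0.1099]
tool_rot: [0.556, 0.831, 0.001, 0.0]
wrist_force: [-2.2, 2.4, 6.1]
opening: 0.0126
gripper_force: 118.6
```

Emit:
{"op": "arm_command", "data": {
  "commands": [
    {"dp":[0,0,0],"turn":0},
    {"dp":[0,0,-0.005],"turn":0},
    {"dp":[0,0,-0.012],"turn":0},
    {"dp":[0,0,-0.019],"turn":0},
    {"dp":[0,0,-0.026],"turn":0},
    {"dp":[0,0,-0.033],"turn":0},
    {"dp":[0,0,-0.04],"turn":0},
    {"dp":[0,0,-0.047],"turn":0},
    {"dp":[0,0,-0.054],"turn":0},
    {"dp":[0,0,-0.06],"turn":0},
    {"dp":[0,0,-0.06],"turn":0}
  ],
  "force": 20,
  "grip": 0.16
}}

```text
clock: 18.35
tcp_pos: [0.4904, 0.4388, 0.0477]
tool_rot: [0.556, 0.831, -0.001, 0.0]
wrist_force: [1.1, 0.6, -1.6]
opening: 0.0138
gripper_force: 16.6
```

```bash
python3 look.py | grep -v top
```

```text
18.4 [0.4904 0.4387 0.0481] [ 0.58 -0.91 -2.19] [ 0.169 -0.014  0.02 ] 0.013926627429828128 16.39420509338379
scene -0.02 9 z -0.0014 0.0101 y -0.009 -0.003
scene 0.0 77 z -0.0189 0.0495 y -0.042 0.04
scene 0.02 43 z -0.0218 0.0498 y -0.02 0.022
scene 0.04 77 z -0.0535 -0.0048 y -0.041 0.041
scene 0.06 103 z -0.0544 -0.0117 y -0.045 0.041
scene 0.08 88 z -0.0549 -0.0135 y -0.044 0.042
scene 0.1 94 z -0.0543 -0.0145 y -0.044 0.041
scene 0.12 78 z -0.0551 -0.0151 y -0.045 0.042
scene 0.14 96 z -0.0516 -0.018 y -0.044 0.043
scene 0.16 74 z -0.0445 -0.0183 y -0.044 0.043
```

Emit:
{"op": "arm_command", "data": {
  "commands": [
    {"dp":[0,0,-0.004],"turn":0},
    {"dp":[0,0,-0.008],"turn":0},
    {"dp":[0,0,-0.012],"turn":0},
    {"dp":[0,0,-0.013],"turn":0},
    {"dp":[0,0,-0.013],"turn":0},
    {"dp":[0,0,-0.013],"turn":0}
  ]
}}

```text
clock: 19.05
tcp_pos: [0.4907, 0.4394, 0.0362]
tool_rot: [0.556, 0.831, -0.0, 0.0]
wrist_force: [0.1, 2.0, -1.0]
opening: 0.0134
gripper_force: 16.5
```

```bash
python3 look.py | grep -v top
```

```text
19.1 [0.4906 0.4394 0.0362] [-1.08  1.62 -0.5 ] [ 0.274 -0.018  0.069] 0.013833366872755834 16.466741859912872
scene -0.02 12 z -0.0079 0.0095 y -0.008 -0.004
scene 0.0 78 z -0.022 0.05 y -0.043 0.019
scene 0.02 46 z -0.0186 0.0494 y -0.021 0.017
scene 0.04 23 z -0.0201 0.002 y -0.037 0.015
scene 0.06 90 z -0.043 -0.0038 y -0.043 0.042
scene 0.08 83 z -0.0426 -0.005 y -0.045 0.041
scene 0.1 87 z -0.0431 -0.0051 y -0.044 0.039
scene 0.12 62 z -0.0429 -0.0035 y -0.044 0.042
scene 0.14 99 z -0.0383 -0.0035 y -0.043 0.041
scene 0.16 75 z -0.0285 -0.0007 y -0.043 0.04
```

Level: the rim is 4–5 mm below the grip along its whole length, with the grip 55 mm up. I'll release and retreat straight up.

Emit:
{"op": "arm_command", "data": {
  "commands": [
    {"dp":[0,0,-0.001],"turn":0},
    {"dp":[0,0,-0.001],"turn":0},
    {"dp":[0,0,-0.001],"turn":0},
    {"dp":[0,0,-0.001],"turn":0},
    {"dp":[0,0,-0.001],"turn":0},
    {"dp":[0,0,-0.001],"turn":0},
    {"dp":[0,0,-0.001],"turn":0}
  ],
  "grip": 0.8
}}

```text
clock: 19.85
tcp_pos: [0.4907, 0.4395, 0.0353]
tool_rot: [0.556, 0.831, 0.0, 0.0]
wrist_force: [0.7, -0.8, -0.4]
opening: 0.068
gripper_force: 0.0
```

Emit:
{"op": "arm_command", "data": {
  "commands": [
    {"dp":[0,0,0.02],"turn":0},
    {"dp":[0,0,0.06],"turn":0},
    {"dp":[0,0,0.1],"turn":0},
    {"dp":[-0.04,0.02,0.14],"turn":0},
    {"dp":[-0.08,0.04,0.18],"turn":0},
    {"dp":[-0.12,0.06,0.2],"turn":0},
    {"dp":[-0.16,0.08,0.2],"turn":0},
    {"dp":[-0.2,0.1,0.2],"turn":0},
    {"dp":[-0.2,0.1,0.2],"turn":0},
    {"dp":[-0.2,0.1,0.2],"turn":0}
  ]
}}

```text
clock: 20.85
tcp_pos: [0.2893, 0.5401, 0.2355]
tool_rot: [0.555, 0.832, 0.0, 0.0]
wrist_force: [0.6, 0.3, 0.1]
opening: 0.0683
gripper_force: 0.0
```

```bash
python3 look2.py s9 150 140 500 400 scene | tail -1; python3 - <<'E'
from h import *
s=read_state(); print(s['clock'],s['tcp_pos'],s['wrist_force'],s['opening'])
c=load('top'); P=cloud(c)
x=np.array([.383,-.924]); y=np.array([.924,.383]); o=np.array([.528,.352])
X=(P[...,:2]-o)@x; Y=(P[...,:2]-o)@y
for a in np.arange(-.04,.09,.01):
    m=(abs(X-a)<.004)&(abs(Y)<.045)&(P[...,2]<.06); z=P[...,2][m]; print(round(a,2),m.sum(),(z.min()*1e3).round(1),(z.max()*1e3).round(1),np.percentile(z,40).round(4))
E
```

```text
mid [(-160, -886, -874), (-145, -886, -875), (-130, -884, -874), (-115, -887, -877), (-100, -888, -873), (-85, -887, -875), (-70, -883, -870), (-55, -890, -870), (-40, -886, -876), (-25, -886, -873), (-10, -887, -874), (5, -884, -874), (20, -885, -878), (35, -883, -875), (50, -888, -873)]
20.95 [0.29128309 0.53915062 0.23512297] [ 0.44473026 -0.11321957 -0.27068221] 0.06826284145365974
-0.04 178 -4.8 50.4 0.0027
-0.03 177 -3.7 51.0 0.003
-0.02 173 -3.1 51.1 0.0029
-0.01 178 -2.7 55.3 0.0028
0.0 174 -1.0 50.4 0.0027
0.01 176 -2.6 50.0 0.0026
0.02 173 -4.2 50.9 0.0052
0.03 173 -2.5 55.5 0.0098
0.04 174 -3.7 53.9 0.0158
0.05 173 -3.4 55.0 0.0208
0.06 181 -4.0 55.8 0.0259
0.07 169 -5.2 41.1 0.0307
0.08 166 -5.8 4.1 -0.0008
```

View pics/s9.png

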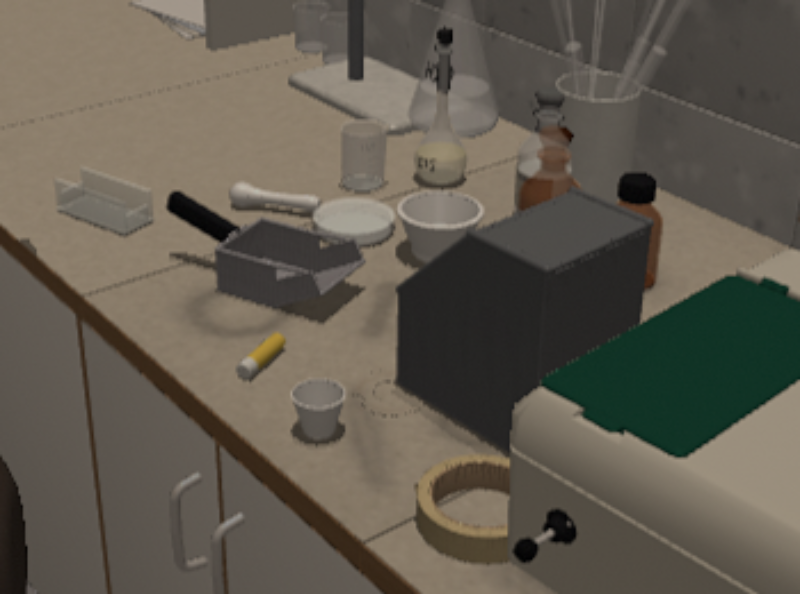

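The scoop stands flat, with its floor at a constant 2.8 mm (the sheet thickness), and it's empty and released. The bystanders look undisturbed. I'll hand it in.

```bash
python3 -c "
from cell import arm
print(arm.close_job())"
```

```text
the job is handed in; nothing more can be done
None
```

I handed the job in at about 21 s: all three tubes appear to be in the bin (its inside isn't visible to the cameras), the flap is shut, the bin didn't move, and the empty scoop stands upright on the bench, released; the hand-in gave no verdict.

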